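# Turn the knife blank over in its jig and set the bevel dial

## Robot

A 6-joint arm with a two-finger parallel gripper is mounted at the origin on the work surface. World frame = base frame: x ahead of the robot, y to its left, z up, the work surface at z = 0. Lengths are in mm, angles in rad, forces in N, time in s.
With the tool pointing down it reaches from about 275 to 750 mm from the base axis. Payload 10.2 kg.
Tool frame: the origin (TCP) lies between the finger pads; the fingertips stand 22 mm ahead of it and the grasp point (between the pads) lies 3 mm ahead of it (ctrl.nose_length is the distance from the TCP to the fingertips, in mm); y points along the fingers, z is the direction in which the jaws open and shut, and the axes are right-handed (so a half turn about y gives the same grasp; the last joint's range is limited). The gripper opens to 85 mm and grips with 20 to 120 N. Pads are 22 mm wide; open, the fingers measure 114 mm over their backs; the gripper's body (76 mm by 85 mm) begins 54 mm behind the grasp point. The pads swing forward as they close: fully open they stand 13 mm farther back than shut.
Start: joints at [-1.397, 0.313, 1.498, -0, 1.331, -0.223], TCP at [202.884, -484.22, 253.294] pointing down, gripper open.
Joint ranges: [-2.94, 2.94], [-0.97, 2.17], [0.19, 2.56], [-1.23, 4.37], [0.02, 3.11], [-2.88, 2.88]. Speed limits (rad/s): [2.39, 2.39, 3.01, 3.14, 3.14, 3.14].

## Interface

Orientations are given as a unit quaternion [w, x, y, z].
In Python, from rig import ctrl, eyes, models gives the robot as it stands.
- The arm moves only by the shell command python3 -m crank 'ROWS' [FORCE]. ROWS is JSON, a list of rows, each an object with "dp": the shift along the tool's x, y, z in mm, a list of three; "roll": the turn about the tool's y in rad; "gripper": the closure in counts, from 0 (fully open) to 255 (shut). A call has 1 to 10 rows; each row is the pose to reach, as a shift and turn from the pose commanded when the call began, along the tool's axes at that moment; what a row does not reach only later rows make up. A row lasts 1/12 s, in which the tool goes at most 41.7 mm and 7.16 degrees, less where a joint would pass 70% of its speed; a pose out of reach is approached as far as the arm can. A call with a gripper value outside its range is refused whole. The fingers move at their own pace and stop on an object; FORCE is the grip in N (left out, the last holds). Time passes only in rows, so rows that repeat a pose let the fingers close. It gives the time, the measured TCP pose, the force and the opening at its end, in the units of the state.
- ctrl.sense(): the state, without advancing time (a new reading comes with each control period).
- eyes.capture(name): name is "scene" or "top" or "wrist"; returns a dict with "color" (400x640x3 uint8, red, green, blue), "fx", "fy", "cx", "cy" (pixels), "distortion" ([k1, k2, p1, p2, k3] as OpenCV has them; the pictures are not rectified), "R" (3x3) and "t" (3): a world point X has camera coordinates R X + t. Camera axes: x right, y down, z forward; pixel columns grow to the right and rows downward; lengths in mm; the calibration is good to about 2 mm. A picture is of the moment at which its call begins. There is no depth.
- ctrl.finish_job(): hands the job in, once; it reports no verdict.
Trained networks look in a picture, given as the dict that the camera call returned (one of the last four; its "shot" number tells which), for a name from the list of things; names that differ only in an ending like _2 or _b are one class to them, and where a whole thing is asked for, a point or a joint stands for the part that bears it (a point fixed in the world has none). Each returns a list of dicts, best first, with "confidence" (0 to 1); they miss things now and then, are a little off and sometimes report something else, mostly with a low value. They report only what shows in the picture. A call takes as long as a camera call. They do not tell look-alikes from the thing itself.
- models.spot_in(picture, label): "extent" ([centre column, centre row, width, height] in pixels, round what is visible of it).
- models.spot_point(picture, label): "centre" ([column, row] in pixels: a listed point, or the origin of a listed thing).
The state is a dict: "time_s": time; "joints": joint angles; "dq": joint speeds; "tau": joint torques, N m; "eef_pos": TCP position; "ee_rot": TCP orientation; "force": force on the tool from outside, world axes, zero at the start; "wrist_torque": the same for the moment, N m; "grip_width": opening from 0.0 (shut) to 1.0 (fully open).
Only numpy, scipy, OpenCV 4.12 (cv2) and the standard library are available. Lean on these libraries where they do the work, as an engineer would, in place of code of your own. Each camera call takes 0.05 s, during which the arm holds its last target. There are 200 camera calls.

## Task

One face of the knife blank is done, so set up for the other: take the blank holder by its orange bar and swing it gently all the way over until it lies flat with the blank's blue face up. Then turn the black dial on the sloping blue box until its white pointer stands at the red mark, without turning the red mark's ring. Let go of everything and leave the other things on the bench where they are.

Things in the scene. Friction and masses are not known exactly. Their poses are not given: they have to be found in the camera images.
- jig: Blue turn-over jig, bolted down: base 200 x 150 x 12 mm, two posts 96 mm tall carry a hinge along the jig's own x axis. Origin: centre of the base's underside. Between the posts, 49 to 61 mm to either side of the hinge, a steel rest (60 mm long, 71 mm tall) for the holder to lie on.
- holder_hinge (a point): Centre of the hinge axis, 75 mm straight above the jig's origin; fixed to the jig and with its axes (x along the hinge; at the start the bar lies towards -y, in the end towards +y).
- holder (a joint): Swing of the blank holder, rad. 0: flat towards the jig's -y, the blank's bare-metal face up (as it starts). It goes up and over: 1.57 upright, 3.14 fully over, flat towards the jig's +y, blue face up; stops at both ends. Damped hinge (0.12 N m s/rad, friction 0.05 N m): left alone, the holder (about 0.35 kg) sinks slowly to the nearer side.
- holder_bar (a point): Middle of the orange round grip bar, 12 mm diameter, 90 mm long, parallel to the hinge, 109 mm from it; two 8 mm arms at its ends tie it to the holder. 29 mm free gap from bar to blank. At rest the bar lies 75 mm above the table, at the top of its swing 184 mm. It may turn between the fingers during the swing. The point turns with the holder (x along the bar).
- blank (a point): Middle of the knife blank clamped in the holder, 54 mm from the hinge; turns with the holder. The blank is 150 mm along the hinge, 5 mm thick, 34 to 74 mm from the hinge: one face bare metal, the other blue. The dark steel clamp block (120 mm along the hinge, 12 mm thick) reaches from 4 to 38 mm.
- dial_box: Blue wedge-shaped dial box, bolted down, 160 x 140 mm; its top face slopes 28 degrees, low edge (42 mm) at its own +x side (roughly away from the robot), high edge (125 mm) at its -x side. Origin: centre of the underside, straight below the dial's centre; the face is 85 mm high there.
- dial (a joint): Angle of the black dial, rad, growing clockwise as seen looking onto the sloping face; 0: pointer down the slope (box's +x side). Range -2.6 to 2.6; light friction (0.06 N m), stays where it is left.
- dial_grip (a point): Grip point of the dial, on its axis, 34 mm out from the slope. z: dial axis, out of the slope (28 degrees from vertical, leaning to the box's +x); x: along the grip bar to the white pointer's end. Grip bar 50 mm long (x), 14 mm thick (y), from 10 to 48 mm out from the slope, on a round skirt of 80 mm diameter, its top 10 mm out from the slope.
- dial_pointer (a point): Tip of the white pointer at the skirt's rim: 41 mm from the dial axis, 10 mm out from the sloping face; turns with the dial.
- index_mark (a point): Inner end of the red index mark on the aluminium ring (120 mm diameter, 6 mm thick) round the dial: 41 mm from the dial axis, 10 mm out from the sloping face, so it coincides with dial_pointer when the dial is set.
- index_ring (a joint): Angle of the ring with the red mark, rad, same zero and sense as the dial: the dial is set when its angle equals this one. It is very stiff and must stay as found.
- oil_bottle: Bystander: small closed white bottle with a blue label and red cap, 36 mm diameter, 100 mm tall, standing between the jig and the dial box; origin at the centre of its underside.
- tub: Bystander: closed yellow tub with a red lid, 80 mm diameter, 100 mm tall, standing behind the jig and the dial box; origin at the centre of its underside.
- screwdriver: Bystander: red-handled screwdriver lying between the jig and the dial box.
- wrench: Bystander: steel wrench lying at the left of the table.
- square: Bystander: small try square (dark wood stock, 120 mm steel blade) lying at the right.
- carton: Bystander: cardboard box 60 x 100 x 40 mm at the back left; origin at the centre of its underside.
- spare_blank: Bystander: spare steel knife blank, 160 x 32 x 4 mm, lying at the right; origin at the centre of its underside.
Mind the look-alikes: they are no part of the job. What is shaped like the dial_box but turquoise is not meant.

How it is judged (in metres and radians):
On the way, in this order (a step that is already met when the one before it is completed fails the run):
1. the holder lies fully over, blue face up (value of joint holder above 3 rad), for 0.2 s.
2. the dial's pointer stands at the red mark (distance between dial_pointer and index_mark below 0.005 m), for 0.2 s.
At the end, for the whole second after the job is handed in: The holder lies over on its far rest, blue face up (swing above 3.0 of 3.14 rad), the white pointer's tip is within 5 mm of the red mark's inner end (about 7 degrees), and both are at rest (value of joint holder above 3 rad and distance between dial_pointer and index_mark below 0.005 m and velocity of joint dial between -0.05 and 0.05 rad/s and velocity of joint holder between -0.05 and 0.05 rad/s); the robot touches nothing.
It fails at once if the holder is flung (faster than 4 rad/s) (velocity of joint holder above 4 rad/s or velocity of joint holder below -4 rad/s).
It fails at once if the red mark's ring is turned (mark moved more than 3 mm) (distance of index_mark from where it was at the start of the episode above 0.003 m).
It fails at once if a bystander is moved more than 30 mm (distance of any of oil_bottle, tub, screwdriver, wrench, square, carton, spare_blank from where it was at the start of the episode above 0.03 m).
It also fails if it takes over 67 s, if anything falls off the work surface, if the arm or the gripper's body presses on something with over 40 N, if the wrist force passes 120 N, or if a joint passes its speed limit or range.

## Working session

There is one attempt and no reset: what is moved stays moved. The work goes in short steps, Python scripts to look and compute and a shell command to move; the robot and the scene stay as the last step left them, time stands still between calls to the robot, and variables do not carry over. Pictures are saved under pics/ and viewed, about 8 in all and at most 12, crops included, and the job is handed in when it is done.

```bash
ls; mkdir -p pics
python3 - <<'E'
from rig import ctrl, eyes, models
import cv2
print(ctrl.sense())
for n in("scene","top"):
    p=eyes.capture(n); cv2.imwrite(f"pics/{n}0.png",p["color"][:,:,::-1])
    print(n,p["fx"],p["t"],p["distortion"])
    for l in["jig","dial_box"]:
        print(l,[(d["extent"],round(d["confidence"],2)) for d in models.spot_in(p,l)][:3])
    for l in["jig","holder_hinge","holder_bar","blank","dial_box","dial_grip","dial_pointer","index_mark"]:
        print(l,[(d["centre"],round(d["confidence"],2)) for d in models.spot_point(p,l)][:3])
E
```

```text
pics
{'time_s': 0.0, 'joints': array([-1.39738714e+00,  3.13454060e-01,  1.49843040e+00, -3.62359043e-05,
        1.33102923e+00, -2.23365049e-01]), 'dq': array([-0.00212933,  0.0001634 ,  0.00171554,  0.00018362, -0.00116568,
        0.00014826]), 'tau': array([-2.07663043e-04, -4.12269366e+01, -2.59740633e+01, -1.53828400e-04,
        4.22295125e-03, -7.17719047e-06]), 'eef_pos': array([ 202.84006814, -483.97739858,  252.73550451]), 'ee_rot': array([ 0.13936469, -0.13936624,  0.69370387, -0.69276942]), 'force': array([-0.80402937,  0.30794723,  0.69136188]), 'wrist_torque': array([ 0.05505783, -0.01206373,  0.03063919]), 'grip_width': 0.9982628371214404}
scene 390.62856227390256 [ 346.71730765 -185.11627174 1468.33130874] [0.01097471 0.         0.         0.         0.        ]
jig [([265.7, 149.4, 66.2, 61.3], 0.89)]
dial_box [([498.8, 337.5, 110.8, 97.8], 0.86), ([349.1, 240.8, 70.9, 80.3], 0.79), ([435.1, 213.1, 81.5, 79.0], 0.7)]
jig [([262.8, 158.5], 0.71), ([339.8, 246.2], 0.62)]
holder_hinge [([264.7, 142.5], 0.97)]
holder_bar [([251.2, 128.1], 0.89)]
blank [([254.1, 135.5],
[... 433 characters left out ...]
  0.          0.          0.        ]
jig [([424.9, 191.1, 62.6, 67.2], 0.94), ([355.1, 114.8, 19.9, 26.3], 0.47)]
dial_box [([252.9, 285.9, 46.5, 54.5], 0.91), ([274.9, 199.9, 48.8, 54.8], 0.83), ([142.3, 241.4, 62.0, 49.9], 0.59)]
jig [([415.1, 191.2], 0.88)]
holder_hinge [([426.6, 191.8], 0.98)]
holder_bar [([454.0, 191.8], 0.69)]
blank [([439.2, 186.8], 0.74)]
dial_box [([274.2, 198.8], 0.78), ([151.4, 242.6], 0.69), ([255.6, 282.5], 0.55)]
dial_grip [([250.7, 278.7], 0.92), ([275.6, 190.2], 0.74), ([132.2, 234.5], 0.67)]
dial_pointer [([280.3, 185.2], 0.81), ([251.1, 271.8], 0.74), ([342.5, 218.3], 0.69)]
index_mark [([255.1, 269.9], 0.97), ([269.2, 186.5], 0.7), ([137.4, 232.4], 0.55)]
```

Run:
```python
import cv2,numpy as np
a=cv2.imread("pics/scene0.png");b=cv2.imread("pics/top0.png")
A=cv2.resize(a[90:400,200:580],(800,653))[:,:];A=cv2.resize(A,(735,600));cv2.imwrite("pics/s1.png",A)
B=cv2.resize(b[90:330,100:500],(800,480),interpolation=cv2.INTER_CUBIC);cv2.imwrite("pics/t1.png",B)
```

```text
(no output)
```

View pics/s1.png

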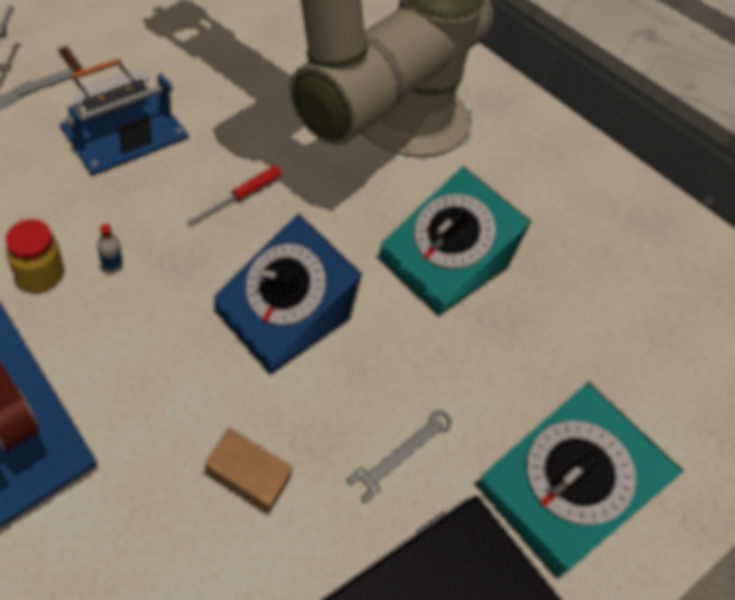

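View pics/t1.png

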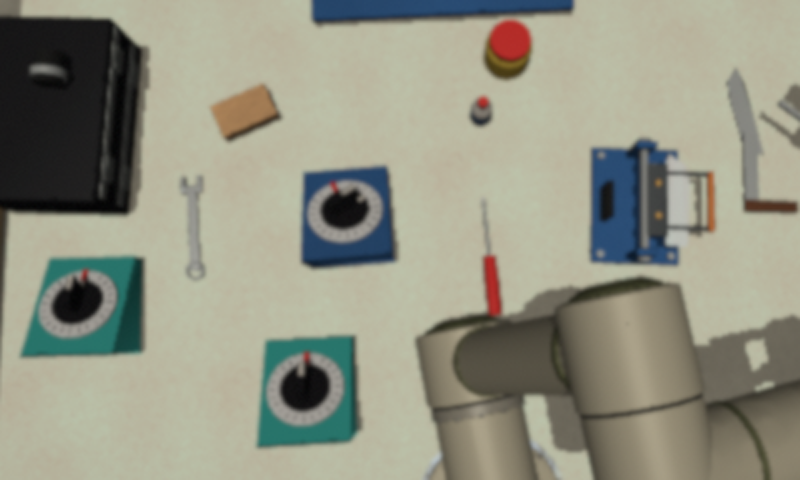

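The pictures show three sloped dial boxes: blue at scene px (349,241) / top px (274,198), and turquoise at scene (435,213) and (499,337). Only the blue one fits the task, so the turquoise ones are look-alikes. There is only one jig, at scene (265,150), with its orange bar on the right (-y) in the top view. The crops also show the blue box's red mark at top ≈(267,184) and its pointer at ≈(281,188).

```bash
cat > h.py <<'E'
from rig import ctrl, eyes, models
import cv2, numpy as np
from scipy.optimize import least_squares
from scipy.spatial.transform import Rotation as Ro
def K(p): return np.array([[p["fx"],0,p["cx"]],[0,p["fy"],p["cy"]],[0,0,1.]])
def proj(p,X): return cv2.projectPoints(np.array(X,float).reshape(-1,3),cv2.Rodrigues(np.array(p["R"]))[0],np.array(p["t"],float),K(p),np.array(p["distortion"]))[0].reshape(-1,2)
def onz(p,uv,z):
    n=cv2.undistortPoints(np.array([[uv]],float),K(p),np.array(p["distortion"])).ravel()
    R=np.array(p["R"]);c=-R.T@p["t"];d=R.T@np.array([n[0],n[1],1]);return c+d*(z-c[2])/d[2]
def tri(ps,uvs):
    x0=onz(ps[0],uvs[0],60)
    r=least_squares(lambda X:np.concatenate([proj(p,X)[0]-u for p,u in zip(ps,uvs)]),x0)
    return r.x,np.abs(r.fun).max()
def tool():
    s=ctrl.sense();q=s["ee_rot"];return np.array(s["eef_pos"]),Ro.from_quat([q[1],q[2],q[3],q[0]]).as_matrix(),s
def boxpts(x,y,yaw,ang):  # dial points
    th=np.radians(28);Rz=Ro.from_euler('z',yaw).as_matrix()
    n=Rz@[np.sin(th),0,np.cos(th)];d=Rz@[np.cos(th),0,-np.sin(th)];l=np.cross(n,d)
    o=np.array([x,y,85.]);f=lambda a,r,h:o+n*h+r*(np.cos(a)*d-np.sin(a)*l)
    return f,n
E
python3 - <<'E'
from h import *
ps=[eyes.capture(n) for n in("scene","top")]
for l,a,b in [("hinge",(264.7,142.5),(426.6,191.8)),("bar",(251.2,128.1),(454,191.8)),("blank",(254.1,135.5),(439.2,186.8)),("box",(348.3,252.8),(274.2,198.8)),("grip",(344.2,232.1),(275.6,190.2)),("ptr",(337.4,231.9),(280.3,185.2)),("mark",(339.4,249.5),(269.2,186.5))]:
    print(l,*[np.round(v,1) for v in tri(ps,[a,b])])
for l in["oil_bottle","screwdriver","tub","square","spare_blank"]:
    d=models.spot_point(ps[1],l); 
    if d: print(l,np.round(onz(ps[1],d[0]["centre"],0)))
    d=models.spot_in(ps[1],l);print(d[0] if d else None)
print(np.round(tool()[1],3))
E
```

```text
hinge [ 478.  -272.6   61.8] 2.0
bar [ 479.4 -366.1   60.9] 0.9
blank [ 494.4 -314.3   70.6] 1.2
box [472.7 235.1   3.6] 1.5
grip [485.5 220.3 103.5] 1.6
ptr [500.7 206.7 100.4] 2.1
mark [509.3 241.9  60.7] 0.2
oil_bottle [658.   2.   0.]
{'extent': [339.8, 146.6, 7.1, 9.6], 'confidence': 0.44}
screwdriver [404. -16.   0.]
{'extent': [345.8, 231.5, 9.0, 34.2], 'confidence': 0.71}
tub [756. -45.   0.]
{'extent': [353.1, 114.5, 23.4, 28.8], 'confidence': 0.9}
square [ 506. -501.    0.]
{'extent': [485.5, 176.4, 27.8, 45.4], 'confidence': 0.65}
spare_blank [ 663. -471.    0.]
{'extent': [270.8, 197.3, 36.1, 31.5], 'confidence': 0.45}
[[-0.922 -0.     0.386]
 [-0.386  0.    -0.922]
 [ 0.    -1.    -0.   ]]
```

```bash
python3 -m crank '[{"dp":[-40,0,1],"roll":0.1,"gripper":0},{"dp":[-80,0,2],"roll":0.2,"gripper":0},{"dp":[-120,0,3],"roll":0.3,"gripper":0},{"dp":[-160,0,4],"roll":0.396,"gripper":0},{"dp":[-200,0,5],"roll":0.396,"gripper":0},{"dp":[-240,0,5],"roll":0.396,"gripper":0},{"dp":[-280,0,5],"roll":0.396,"gripper":0},{"dp":[-298,0,5],"roll":0.396,"gripper":0},{"dp":[-298,0,5],"roll":0.396,"gripper":0}]'
python3 - <<'E'
from h import *
p=eyes.capture("wrist"); cv2.imwrite("pics/w1.png",p["color"][:,:,::-1])
R=np.array(p["R"]);print("cam",-R.T@p["t"],R[2])
for l,z in(("holder_hinge",75),("holder_bar",75),("blank",75),("jig",0)):
    for d in models.spot_point(p,l)[:2]: print(l,d["centre"],round(d["confidence"],2),np.round(onz(p,d["centre"],z),1))
print(tool()[:2])
E
```

```text
time_s: 2.45
eef_pos: [482.7, -371.5, 252.8]
ee_rot: [0.002, -0.002, 0.707, -0.707]
force: [-0.2, 0.2, -0.5]
grip_width: 0.996
cam [ 549.81844759 -371.13495398  372.94264195] [-2.65222554e-01 -4.55713395e-04 -9.64187113e-01]
holder_bar [316.2, 188.6] 0.58 [ 483.3 -366.8   75. ]
blank [263.5, 186.3] 0.8 [ 485.6 -308.7   75. ]
jig [231.3, 173.9] 0.76 [ 486.5 -249.9    0. ]
(array([ 478.68276855, -374.38633919,  253.42656902]), array([[-9.99999755e-01, -1.46063283e-04, -6.83902036e-04],
       [ 6.83918900e-04, -1.15437795e-04, -9.99999759e-01],
       [ 1.45984300e-04, -9.99999983e-01,  1.15537663e-04]]))
```

View pics/w1.png

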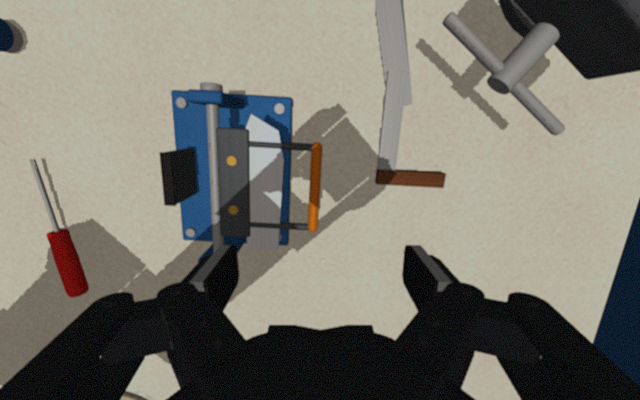

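The bar shows at px (317,145)–(314,230), with the hinge rod at (210,87)–(213,236).

Run:
```python
from h import *
p=eyes.capture("wrist")
c=p["color"].astype(int); m=((c[:,:,0]>150)&(c[:,:,0]-c[:,:,2]>90)&(c[:,:,1]<150)).astype(np.uint8)
m[:130]=0;m[245:]=0;m[:,:290]=0;m[:,340:]=0
pts=np.argwhere(m)[:,::-1].astype(np.float32); (cx,cy),wh,an=cv2.minAreaRect(pts);print(cx,cy,wh,an,len(pts))
vx,vy,x0,y0=cv2.fitLine(pts,2,0,.01,.01).ravel()
e=[((x0+vx*(v-y0)/vy),v) for v in(pts[:,1].min(),pts[:,1].max())]
A=[onz(p,q,77) for q in e];print(np.round(A,1),np.mean(A,0),np.linalg.norm(A[0]-A[1]),np.degrees(np.arctan2(A[0][1]-A[1][1],A[0][0]-A[1][0])))
for q in((210,87),(213,236)):print(np.round(onz(p,q,78),1))
print(tool()[0])
```

```text
310.64996337890625 184.4499969482422 (7.55037784576416, 85.23785400390625) 2.12109637260437 203
[[ 529.7 -366.1   77. ]
 [ 434.6 -361.6   77. ]] [ 482.17536612 -363.8162543    77.        ] 95.21175343492126 -2.701082065098356
[ 583.5 -264.5   78. ]
[ 424. -251.   78.]
[ 478.70597839 -374.40565921  253.48190156]
```

Run:
```python
from h import *
p=eyes.capture("wrist")
hsv=cv2.cvtColor(p["color"],cv2.COLOR_RGB2HSV)
m=cv2.inRange(hsv,(5,140,60),(20,255,255));m[:130]=0;m[245:]=0;m[:,:295]=0;m[:,335:]=0
pts=np.argwhere(m)[:,::-1].astype(np.float32);print(cv2.minAreaRect(pts),len(pts))
vx,vy,x0,y0=cv2.fitLine(pts,2,0,.01,.01).ravel()
A=np.array([onz(p,((x0+vx*(v-y0)/vy),v),77) for v in(pts[:,1].min(),pts[:,1].max())]);print(np.round(A,1),A.mean(0),np.degrees(np.arctan2(A[0,1]-A[1,1],A[0,0]-A[1,0])))
# hinge rod: left/right edges bright gray rows
print(p["color"][225,200:225].sum(1)//3,p["color"][100,200:225].sum(1)//3)
```

```text
((311.1413879394531, 182.53053283691406), (9.941116333007812, 89.23221588134766), 2.726310968399048) 849
[[ 533.9 -367.1   77. ]
 [ 434.6 -361.9   77. ]] [ 484.26274519 -364.50507912   77.        ] -3.039689665248905
[ 78  84  84  86  77  78  81  77  76  93 115 108  91  85  81  68  69  49
  44  35  41  27  37  37  39] [ 36  49  66  80  79 100 116 115 108  87  77  63  58  49  42  25  27  20
  19  29  33  34  26  32  25]
```

```bash
python3 -m crank '[{"dp":[-5,30,-10],"roll":0.052,"gripper":170},{"dp":[-5,60,-10],"roll":0.052,"gripper":170},{"dp":[-5,90,-10],"roll":0.052,"gripper":170},{"dp":[-5,105,-10],"roll":0.052,"gripper":170},{"dp":[-5,105,-10],"roll":0.052,"gripper":170},{"dp":[-5,105,-10],"roll":0.052,"gripper":170},{"dp":[-5,105,-10],"roll":0.052,"gripper":170}]'
python3 - <<'E'
from h import *
p=eyes.capture("wrist");p=eyes.capture("wrist"); cv2.imwrite("pics/w2.png",p["color"][:,:,::-1])
print(tool()[0],tool()[2]["grip_width"])
hsv=cv2.cvtColor(p["color"],cv2.COLOR_RGB2HSV)
m=cv2.inRange(hsv,(5,140,60),(20,255,255));m[:,:240]=0;m[:,420:]=0
pts=np.argwhere(m)[:,::-1].astype(np.float32);print(cv2.minAreaRect(pts),len(pts))
vx,vy,x0,y0=cv2.fitLine(pts,2,0,.01,.01).ravel()
A=np.array([onz(p,((x0+vx*(v-y0)/vy),v),77) for v in(pts[:,1].min(),pts[:,1].max())]);print(np.round(A,1),A.mean(0))
E
```

```text
time_s: 3.38
eef_pos: [484.9, -364.5, 150.0]
ee_rot: [0.018, -0.019, -0.706, 0.708]
force: [-0.2, 0.5, 0.8]
grip_width: 0.334
[ 484.98895861 -364.29953618  150.01352206] 0.3307931750168515
((365.9999694824219, 217.49996948242188), (105.99998474121094, 126.99998474121094), 0.0) 2051
[[ 532.1 -395.6   77. ]
 [ 435.6 -343.1   77. ]] [ 483.87740091 -369.36234515   77.        ]
```

View pics/w2.png

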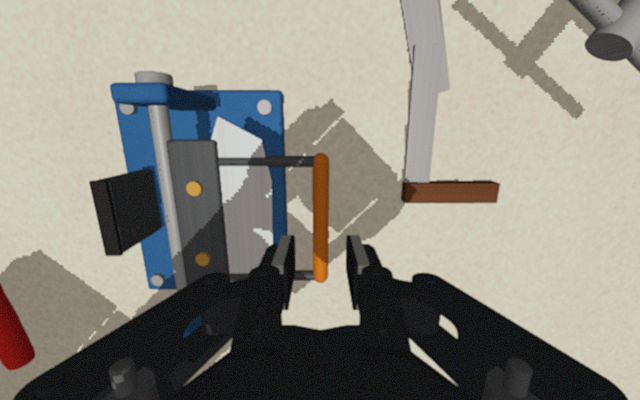

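The bar, at px (321,155)–(321,280), is centred and parallel between the fingers (midpoint ≈320). I'll descend and grip.

```bash
python3 -m crank '[{"dp":[0,25,0],"roll":0,"gripper":170},{"dp":[0,50,0],"roll":0,"gripper":170},{"dp":[0,71,0],"roll":0,"gripper":170},{"dp":[0,71,0],"roll":0,"gripper":255},{"dp":[0,71,0],"roll":0,"gripper":255},{"dp":[0,71,0],"roll":0,"gripper":255},{"dp":[0,71,0],"roll":0,"gripper":255},{"dp":[0,71,0],"roll":0,"gripper":255}]' 40
python3 - <<'E'
from h import *
p,R,s=tool();print(p,R,s["force"],s["grip_width"])
# swing rows relative to grip: jig y = -tool z, up = -tool y
for d in range(10,181,10):
    t=np.radians(d);print(d,"y",round(-109*np.sin(t)),"z",round(-109*(1-np.cos(t))))
E
```

```text
time_s: 4.15
eef_pos: [483.8, -364.5, 78.9]
ee_rot: [0.019, -0.018, -0.706, 0.707]
force: [-7.4, -1.8, -3.5]
grip_width: 0.13
[ 483.81435773 -364.45759472   78.8795182 ] [[-0.99868063 -0.0016153  -0.05132637]
 [ 0.0513282  -0.00111104 -0.99868122]
 [ 0.00155614 -0.99999808  0.00119249]] [-7.37311508 -1.76834781 -3.45649488] 0.12979683675731532
10 y -19 z -2
20 y -37 z -7
30 y -54 z -15
40 y -70 z -26
50 y -83 z -39
60 y -94 z -54
70 y -102 z -72
80 y -107 z -90
90 y -109 z -109
100 y -107 z -128
110 y -102 z -146
120 y -94 z -163
130 y -83 z -179
140 y -70 z -192
150 y -54 z -203
160 y -37 z -211
170 y -19 z -216
180 y 0 z -218
```

```bash
python3 -m crank '[{"dp":[0,-9,0],"roll":0,"gripper":255},{"dp":[0,-21,-2],"roll":0,"gripper":255},{"dp":[0,-32,-5],"roll":0,"gripper":255},{"dp":[0,-44,-9],"roll":0,"gripper":255},{"dp":[0,-56,-16],"roll":0,"gripper":255},{"dp":[0,-67,-23],"roll":0,"gripper":255},{"dp":[0,-77,-32],"roll":0,"gripper":255},{"dp":[0,-86,-42],"roll":0,"gripper":255},{"dp":[0,-94,-54],"roll":0,"gripper":255}]'; python3 -c "
from h import *
p,R,s=tool();print(p,s['force'],s['wrist_torque'],s['grip_width'])"
```

```text
time_s: 4.9
eef_pos: [486.6, -311.2, 174.6]
ee_rot: [0.018, -0.018, -0.705, 0.709]
force: [-10.0, -7.6, 3.6]
grip_width: 0.124
[ 486.63180167 -311.20251043  174.58073623] [-10.01226651  -7.60509745   3.55573292] [-1.50277014  1.47565907 -0.06113596] 0.12414679788302806
```

```bash
python3 -m crank '[{"dp":[0,-6,-12],"roll":0,"gripper":255},{"dp":[0,-11,-25],"roll":0,"gripper":255},{"dp":[0,-14,-38],"roll":0,"gripper":255},{"dp":[0,-15,-51],"roll":0,"gripper":255},{"dp":[0,-15,-65],"roll":0,"gripper":255},{"dp":[0,-13,-78],"roll":0,"gripper":255},{"dp":[0,-9,-91],"roll":0,"gripper":255},{"dp":[0,-4,-103],"roll":0,"gripper":255},{"dp":[0,3,-114],"roll":0,"gripper":255}]'; python3 -c "
from h import *
p,R,s=tool();print(p,s['force'],s['wrist_torque'],s['grip_width'])"
```

```text
time_s: 5.65
eef_pos: [494.2, -195.9, 172.2]
ee_rot: [0.016, -0.02, -0.706, 0.708]
force: [-2.3, -0.5, 6.9]
grip_width: 0.124
[ 494.19385037 -195.94149519  172.16790857] [-2.34068786 -0.45429685  6.85537613] [-0.45812411  0.32818992  0.02725628] 0.12432551507288271
```

```bash
python3 -m crank '[{"dp":[0,8,-11],"roll":0,"gripper":255},{"dp":[0,17,-21],"roll":0,"gripper":255},{"dp":[0,27,-29],"roll":0,"gripper":255},{"dp":[0,38,-36],"roll":0,"gripper":255},{"dp":[0,50,-42],"roll":0,"gripper":255},{"dp":[0,63,-46],"roll":0,"gripper":255},{"dp":[0,74,-49],"roll":0,"gripper":255},{"dp":[0,83,-50],"roll":0,"gripper":255},{"dp":[0,91,-50],"roll":0,"gripper":255},{"dp":[0,91,-50],"roll":0,"gripper":255}]'; python3 -c "
from h import *
p,R,s=tool();print(p,s['force'],s['wrist_torque'],s['grip_width'])"
```

```text
time_s: 6.48
eef_pos: [497.6, -146.9, 78.7]
ee_rot: [0.016, -0.02, -0.706, 0.708]
force: [5.0, -4.8, -3.0]
grip_width: 0.121
[ 497.64599832 -146.8500415    78.67901882] [ 4.99601866 -4.78671277 -3.0417103 ] [-0.7472778  -0.81361756 -0.002254  ] 0.12063285310144516
```

```bash
python3 -m crank '[{"dp":[0,0,0],"roll":0,"gripper":175},{"dp":[0,0,0],"roll":0,"gripper":175},{"dp":[0,0,0],"roll":0,"gripper":175},{"dp":[0,0,0],"roll":0,"gripper":175},{"dp":[0,-20,0],"roll":0,"gripper":175},{"dp":[0,-60,0],"roll":0,"gripper":175},{"dp":[0,-100,0],"roll":0,"gripper":175},{"dp":[0,-140,0],"roll":0,"gripper":175},{"dp":[0,-171,0],"roll":0,"gripper":175},{"dp":[0,-171,0],"roll":0,"gripper":175}]'
python3 - <<'E'
from h import *
p=eyes.capture("top");S=eyes.capture("scene"); cv2.imwrite("pics/t2.png",np.hstack([cv2.resize(p["color"][130:260,370:500],(400,400)),cv2.resize(S["color"][90:220,180:310],(400,400))])[:,:,::-1])
for n,q in(("holder_bar",p),("holder_bar",S),("blank",p)):
  for d in models.spot_point(q,n)[:1]: print(n,d["centre"],d["confidence"],onz(q,d["centre"],75))
print(tool()[0])
E
```

```text
time_s: 7.32
eef_pos: [497.5, -146.6, 254.8]
ee_rot: [0.015, -0.021, -0.705, 0.709]
force: [0.3, 0.5, 0.8]
grip_width: 0.317
holder_bar [275.9, 162.7] 0.72 [ 495.50547478 -144.74758957   75.        ]
blank [404.4, 189.3] 0.48 [ 490.45832048 -200.72238136   75.        ]
[ 495.32301613 -145.63890123  246.79202561]
```

View pics/t2.png

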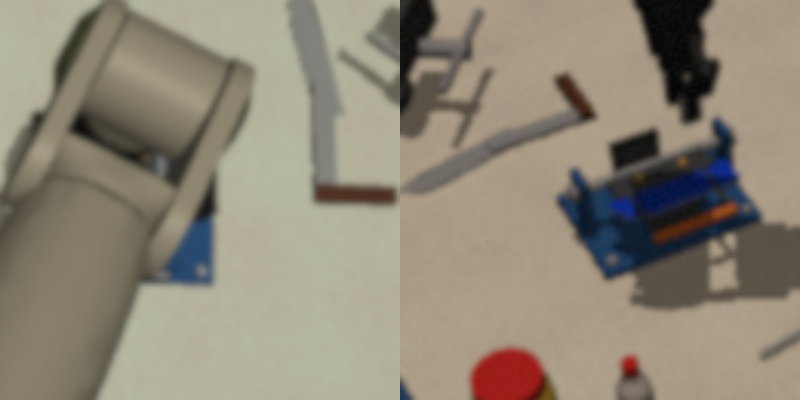

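The holder lies over with its blue face up (right half, px ≈(685,190)), the bar resting at the far side (695,222). The bystanders are untouched. Now I'll move above the dial.

```bash
python3 -m crank '[{"dp":[5,0,-37],"roll":0,"gripper":175},{"dp":[11,0,-74],"roll":0,"gripper":175},{"dp":[16,0,-111],"roll":0,"gripper":175},{"dp":[22,0,-148],"roll":0,"gripper":175},{"dp":[27,0,-185],"roll":0,"gripper":175},{"dp":[33,0,-222],"roll":0,"gripper":175},{"dp":[38,0,-259],"roll":0,"gripper":175},{"dp":[44,0,-296],"roll":0,"gripper":175},{"dp":[49,0,-333],"roll":0,"gripper":175},{"dp":[54,0,-372],"roll":0,"gripper":175}]'
python3 - <<'E'
from h import *
for i in range(6): p=eyes.capture("wrist")
cv2.imwrite("pics/w3.png",p["color"][:,:,::-1])
for n in("dial_box","dial_grip","dial_pointer","index_mark"):
  for d in models.spot_point(p,n)[:2]: print(n,np.round(d["centre"],1),round(d["confidence"],2))
print(tool()[0]); np.save("w3.npy",p,allow_pickle=True)
E
```

```text
time_s: 8.4
eef_pos: [460.0, 229.9, 247.1]
ee_rot: [0.019, -0.017, -0.707, 0.707]
force: [0.5, -1.6, -0.4]
grip_width: 0.312
dial_box [318.3 166.1] 0.79
dial_box [ 40.8 272.2] 0.61
dial_grip [315.2 164.3] 0.92
dial_pointer [349.5 151.1] 0.79
[461.19649688 227.4169946  248.24069094]
```

View pics/w3.png

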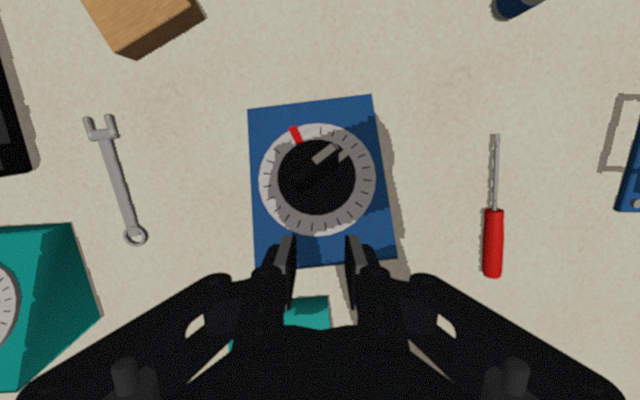

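The dial skirt is centred at px (317,177). The red mark's inner end is at ≈(299,143), the pointer tip at ≈(345,153), and the stripe on the bar top runs from (314,162) to (336,146). I'll fit the pose from these.

```bash
cat >> h.py <<'E'
def fit(p,obs,x0):
    # obs: list of (kind, uv); state x,y,yaw,dial,mark
    def pt(k,s):
        f,n=boxpts(*s[:3],0)
        if k=="c": return f(0,0,10)
        if k=="ptr": return f(s[3],41,10)
        if k=="end": return f(s[3],25,48)
        if k=="top": return f(s[3],0,48)
        if k=="mark": return f(s[4],41,10)
        c,sn=np.cos(s[2]),np.sin(s[2]);a=np.array({"FL":(80,70,42),"FR":(80,-70,42),"NL":(-80,70,125),"NR":(-80,-70,125)}[k],float)
        return np.array([s[0]+c*a[0]-sn*a[1],s[1]+sn*a[0]+c*a[1],a[2]])
    r=least_squares(lambda s:np.concatenate([proj(p,pt(k,s))[0]-u for k,u in obs]),x0,loss="soft_l1")
    return r.x,r.fun.reshape(-1,2),pt
E
python3 - <<'E'
from h import *
p=np.load("w3.npy",allow_pickle=True).item()
obs=[("FL",(248,109)),("FR",(372,95)),("c",(317,177)),("mark",(299,143)),("ptr",(345,153)),("end",(336,146)),("top",(315,162)),("NL",(257,268)),("NR",(397,257))]
s,res,pt=fit(p,obs,[473,230,0,.8,-.4]);print(np.round(s,3));print(np.round(res,1))
print("grip",pt("top",s),"axis",boxpts(*s[:3],0)[1])
im=p["color"][60:260,220:420,::-1];cv2.imwrite("pics/w3c.png",cv2.resize(im,(600,600),interpolation=cv2.INTER_CUBIC))
E
```

```text
[ 4.74414e+02  2.30146e+02  5.90000e-02  9.88000e-01 -3.72000e-01]
[[-0.5 -0.1]
 [ 0.6 -0.8]
 [-0.2 -0.6]
 [-0.1 -0.1]
 [ 3.1 -1.3]
 [ 0.2 -0.3]
 [-1.   1.1]
 [-1.6  6.4]
 [ 1.1  3.2]]
grip [496.90885917 231.48576764 127.38148446] axis [0.4686417  0.02790176 0.88294759]
```

View pics/w3c.png

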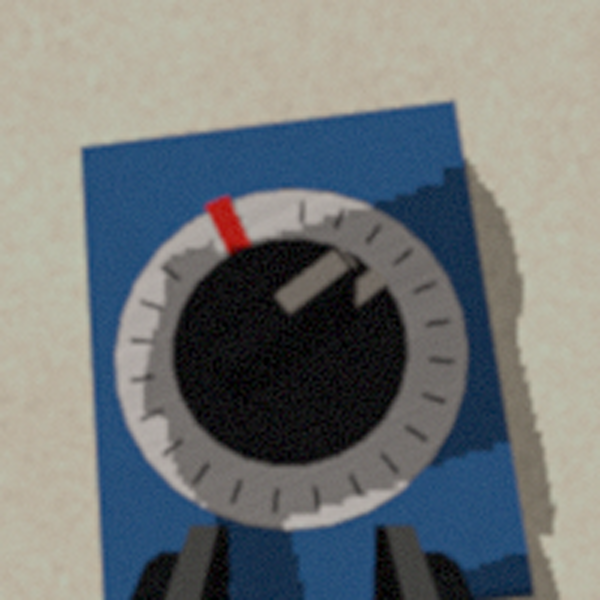

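```bash
python3 -c "
from h import *
print(np.round(ctrl.sense()['joints'],2))"; python3 -m crank '[{"dp":[-31,0,-5],"roll":0.12,"gripper":175},{"dp":[-31,20,-5],"roll":0.24,"gripper":175},{"dp":[-31,40,-5],"roll":0.36,"gripper":175},{"dp":[-31,60,-5],"roll":0.48,"gripper":175},{"dp":[-31,78,-5],"roll":0.60,"gripper":175},{"dp":[-31,78,-5],"roll":0.72,"gripper":175},{"dp":[-31,78,-5],"roll":0.82,"gripper":175},{"dp":[-31,78,-5],"roll":0.82,"gripper":175},{"dp":[-31,78,-5],"roll":0.82,"gripper":175}]'
python3 - <<'E'
from h import *
for i in range(3): p=eyes.capture("wrist")
cv2.imwrite("pics/w4.png",p["color"][:,:,::-1])
t,R,s=tool();print(t,"baryaw",np.arctan2(-R[1,0],-R[0,0]),np.round(s["joints"],2),s["force"])
E
```

```text
[ 0.23  0.29  1.54 -0.    1.31  1.85]
time_s: 9.65
eef_pos: [492.4, 231.3, 170.4]
ee_rot: [-0.298, 0.298, 0.641, -0.641]
force: [-0.7, -0.6, -0.1]
grip_width: 0.316
[492.24561925 231.55729016 170.50280844] baryaw -0.8693229603479873 [ 0.22  0.43  1.56 -0.    1.15  2.66] [-0.26535695 -0.43969797 -0.15328371]
```

View pics/w4.png

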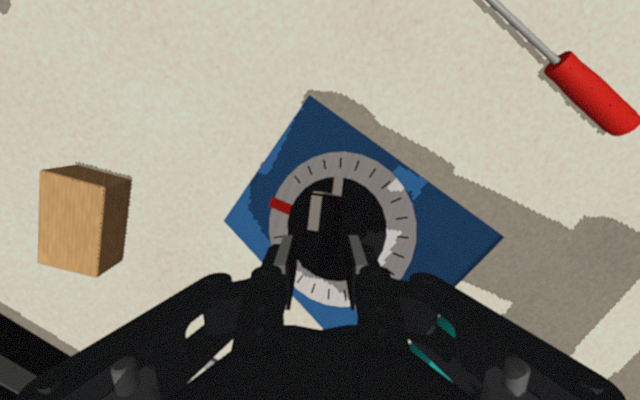

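The stripe on the bar top, px (317,195)–(314,230), lies between the fingers (285 and 355) and parallel to them. I'll lower to straddle it.

```bash
python3 -m crank '[{"dp":[0,12,0],"roll":0,"gripper":175},{"dp":[0,24,0],"roll":0,"gripper":175},{"dp":[0,34,0],"roll":0,"gripper":175},{"dp":[0,41,0],"roll":0,"gripper":175},{"dp":[0,41,0],"roll":0,"gripper":175}]' 20;python3 -c "
from h import *
t,R,s=tool();print(t,s['force'],s['wrist_torque'],s['grip_width'])"
```

```text
time_s: 10.22
eef_pos: [491.6, 231.6, 128.0]
ee_rot: [0.299, -0.298, -0.641, 0.642]
force: [0.6, 0.5, -0.5]
grip_width: 0.317
[491.62014212 231.56262768 127.96056278] [ 0.57529962  0.47754535 -0.51742105] [ 0.03155312 -0.02195129 -0.0426504 ] 0.3165506091123635
```

```bash
python3 -m crank '[{"dp":[0,0,0],"roll":-0.1,"gripper":175},{"dp":[0,0,0],"roll":-0.2,"gripper":175},{"dp":[0,0,0],"roll":-0.3,"gripper":175},{"dp":[0,0,0],"roll":-0.4,"gripper":175},{"dp":[0,0,0],"roll":-0.5,"gripper":175},{"dp":[0,0,0],"roll":-0.6,"gripper":175},{"dp":[0,0,0],"roll":-0.7,"gripper":175},{"dp":[0,0,0],"roll":-0.8,"gripper":175}]';python3 -c "
from h import *
t,R,s=tool();print(t,s['force'],s['wrist_torque'],s['grip_width'])"
```

```text
time_s: 10.88
eef_pos: [493.8, 232.3, 130.9]
ee_rot: [-0.022, 0.025, 0.707, -0.706]
force: [4.0, 3.8, 3.1]
grip_width: 0.315
[493.83161597 232.31812382 130.93596382] [4.04326623 3.80994066 3.12644099] [ 0.50064018 -0.59659707 -0.17938273] 0.3146867910478633
```

```bash
python3 -m crank '[{"dp":[0,0,0],"roll":-0.1,"gripper":175},{"dp":[0,0,0],"roll":-0.2,"gripper":175},{"dp":[0,0,0],"roll":-0.3,"gripper":175},{"dp":[0,0,0],"roll":-0.4,"gripper":185},{"dp":[0,0,0],"roll":-0.46,"gripper":195},{"dp":[0,0,0],"roll":-0.46,"gripper":205},{"dp":[0,0,0],"roll":-0.46,"gripper":215},{"dp":[0,0,0],"roll":-0.46,"gripper":225},{"dp":[0,0,0],"roll":-0.46,"gripper":225},{"dp":[0,0,0],"roll":-0.46,"gripper":225}]' 20;python3 -c "
from h import *
t,R,s=tool();print(t,s['force'],s['wrist_torque'],s['grip_width'],np.arctan2(-R[1,0],-R[0,0]))"
```

```text
time_s: 11.72
eef_pos: [493.0, 232.3, 130.5]
ee_rot: [0.137, -0.135, 0.694, -0.694]
force: [2.6, 4.2, 5.6]
grip_width: 0.186
[493.04990223 232.32184951 130.48480998] [2.57647781 4.15835836 5.58750087] [ 0.90482416 -0.17078912 -0.20166163] 0.1863115223282686 0.38644327430589187
```

```bash
python3 -m crank '[{"dp":[0,0,0],"roll":0,"gripper":170},{"dp":[0,0,0],"roll":0,"gripper":170},{"dp":[0,0,0],"roll":0,"gripper":170},{"dp":[0,-25,0],"roll":0,"gripper":170},{"dp":[0,-60,0],"roll":0,"gripper":170},{"dp":[10,-90,-3],"roll":0.1,"gripper":170},{"dp":[30,-118,-8],"roll":0.2,"gripper":170},{"dp":[30,-118,-8],"roll":0.3,"gripper":170},{"dp":[30,-118,-8],"roll":0.4,"gripper":170},{"dp":[30,-118,-8],"roll":0.44,"gripper":170}]'
python3 - <<'E'
from h import *
for i in range(6): p=eyes.capture("wrist")
np.save("w5.npy",p,allow_pickle=True)
im=p["color"][60:260,220:420,::-1];cv2.imwrite("pics/w5c.png",cv2.resize(im,(600,600),interpolation=cv2.INTER_CUBIC))
for n in("dial_grip","dial_pointer","index_mark"):
  for d in models.spot_point(p,n)[:2]: print(n,np.round(d["centre"],1),round(d["confidence"],2))
print(tool()[0])
E
```

```text
time_s: 12.55
eef_pos: [461.0, 227.6, 247.6]
ee_rot: [0.02, -0.02, -0.707, 0.707]
force: [1.0, -0.1, -0.1]
grip_width: 0.334
dial_grip [312.2 165. ] 0.84
dial_pointer [300.9 139. ] 0.65
index_mark [297.6 144.1] 0.88
[461.35094304 227.71783658 247.19349619]
```

View pics/w5c.png

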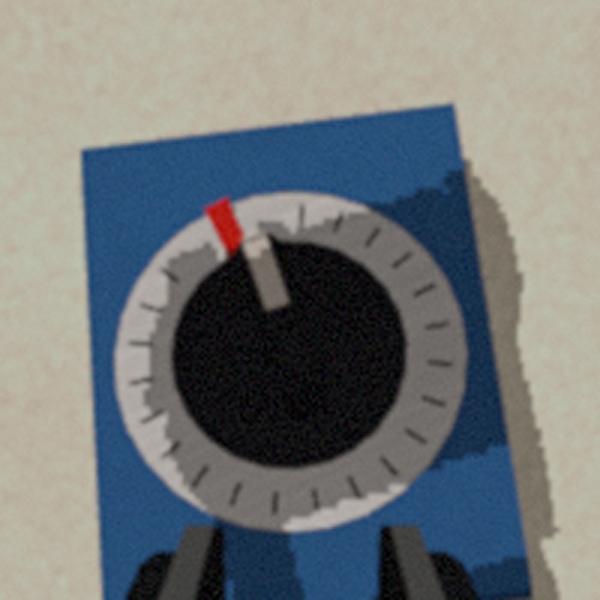

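Run:
```python
from h import *
p=np.load("w5.npy",allow_pickle=True).item()
g=lambda x,y:(220+x/3,60+y/3)
obs=[("FL",g(82,150)),("FR",g(454,104)),("c",g(289,354)),("mark",g(234,250)),("end",g(257,238)),("top",g(276,308))]
s,res,pt=fit(p,obs,[474,230,.06,-.3,-.37]);print(np.round(s,3));print(np.round(res,1))
for a in(s[4],s[4]+.06,s[4]+.12):
    f,n=boxpts(*s[:3],0); q=[(proj(p,f(a,r,h))[0]-[220,60])*3 for r,h in((25,48),(0,48),(41,10),(25,30))];print(round(a,3),np.round(q).tolist())
```

```text
[ 4.74425e+02  2.30830e+02  6.40000e-02 -1.73000e-01 -3.68000e-01]
[[-0.7 -0. ]
 [ 0.2  0.1]
 [-0.4 -0.7]
 [ 0.2  0.4]
 [-0.2 -0.8]
 [ 0.9  1.4]]
-0.368 [[241.0, 241.0], [279.0, 312.0], [235.0, 251.0], [248.0, 266.0]]
-0.308 [[246.0, 239.0], [279.0, 312.0], [241.0, 248.0], [252.0, 264.0]]
-0.248 [[250.0, 237.0], [279.0, 312.0], [248.0, 246.0], [257.0, 262.0]]
```

The top stripe ends at crop (257,238), while alignment would put it at (241,241). The dial is at ≈-0.17 rad against the mark at -0.37, so it is about 8 mm short because the jaws were loose. I'll re-grip aligned to the bar, close firmly and turn on.

```bash
python3 -m crank '[{"dp":[-31,0,-6],"roll":-0.1,"gripper":170},{"dp":[-31,25,-6],"roll":-0.2,"gripper":170},{"dp":[-31,60,-6],"roll":-0.27,"gripper":170},{"dp":[-31,78,-6],"roll":-0.27,"gripper":170},{"dp":[-31,78,-6],"roll":-0.27,"gripper":170},{"dp":[-31,95,-6],"roll":-0.27,"gripper":170},{"dp":[-31,110,-6],"roll":-0.27,"gripper":170},{"dp":[-31,121,-6],"roll":-0.27,"gripper":170},{"dp":[-31,121,-6],"roll":-0.27,"gripper":170}]' 30;python3 -c "
from h import *
t,R,s=tool();print(t,s['force'],np.arctan2(-R[1,0],-R[0,0]))"
python3 -m crank '[{"dp":[0,0,0],"roll":0,"gripper":255},{"dp":[0,0,0],"roll":0,"gripper":255},{"dp":[0,0,0],"roll":0,"gripper":255},{"dp":[0,0,0],"roll":0,"gripper":255},{"dp":[0,0,0],"roll":-0.05,"gripper":255},{"dp":[0,0,0],"roll":-0.1,"gripper":255},{"dp":[0,0,0],"roll":-0.15,"gripper":255},{"dp":[0,0,0],"roll":-0.2,"gripper":255},{"dp":[0,0,0],"roll":-0.2,"gripper":255},{"dp":[0,0,0],"roll":-0.2,"gripper":255}]' 30;python3 -c "
from h import *
t,R,s=tool();print(t,s['force'],s['wrist_torque'],s['grip_width'],np.arctan2(-R[1,0],-R[0,0]))"
```

```text
time_s: 13.75
eef_pos: [492.2, 232.0, 125.4]
ee_rot: [-0.076, 0.078, -0.703, 0.703]
force: [-0.8, 1.0, 0.2]
grip_width: 0.336
[492.16334848 232.04853763 125.36959822] [-0.78137135  0.99770868  0.20734163] 0.21862864105267207
time_s: 14.58
eef_pos: [493.2, 232.9, 127.5]
ee_rot: [0.147, -0.145, 0.693, -0.691]
force: [0.2, 1.7, 7.1]
grip_width: 0.167
[493.23536299 232.86733821 127.53974377] [0.21975161 1.67960013 7.07034352] [ 1.72943019  0.51185972 -0.694631  ] 0.16719719996928165 0.415788045980906
```

```bash
python3 -m crank '[{"dp":[0,0,0],"roll":0,"gripper":170},{"dp":[0,0,0],"roll":0,"gripper":170},{"dp":[0,0,0],"roll":0,"gripper":170},{"dp":[0,-25,0],"roll":0,"gripper":170},{"dp":[0,-60,0],"roll":0,"gripper":170},{"dp":[10,-90,-3],"roll":0.1,"gripper":170},{"dp":[30,-120,-8],"roll":0.2,"gripper":170},{"dp":[30,-120,-8],"roll":0.3,"gripper":170},{"dp":[30,-120,-8],"roll":0.4,"gripper":170},{"dp":[30,-120,-8],"roll":0.47,"gripper":170}]'
python3 - <<'E'
from h import *
for i in range(6): p=eyes.capture("wrist")
np.save("w6.npy",p,allow_pickle=True)
im=p["color"][60:260,220:420,::-1];cv2.imwrite("pics/w6c.png",cv2.resize(im,(600,600),interpolation=cv2.INTER_CUBIC))
f,n=boxpts(474.4,230.5,.062,0)
for a in(-.37,-.31,-.25,-.43,-.49):
    print(a,np.round([(proj(p,f(a,r,h))[0]-[220,60])*3 for r,h in((25,48),(0,48),(41,10))]).tolist())
E
```

```text
time_s: 15.42
eef_pos: [461.8, 227.1, 246.8]
ee_rot: [0.02, -0.02, -0.707, 0.707]
force: [0.3, -1.1, 0.1]
grip_width: 0.336
-0.37 [[241.0, 244.0], [279.0, 315.0], [234.0, 253.0]]
-0.31 [[246.0, 242.0], [279.0, 315.0], [241.0, 250.0]]
-0.25 [[250.0, 240.0], [279.0, 315.0], [247.0, 248.0]]
-0.43 [[236.0, 246.0], [279.0, 315.0], [228.0, 257.0]]
-0.49 [[232.0, 249.0], [279.0, 315.0], [222.0, 260.0]]
```

View pics/w6c.png

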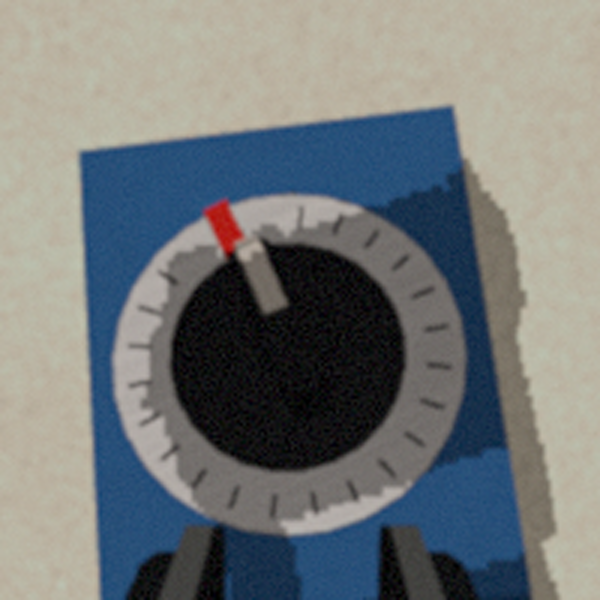

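The stripe end is now at (249,241) against (241,244) wanted, so the dial is still ≈0.1 rad short. The bar consistently lags the jaws by ≈0.12 rad, so I'll repeat and overdrive by that amount.

```bash
python3 -m crank '[{"dp":[-31,0,-6],"roll":-0.1,"gripper":170},{"dp":[-31,25,-6],"roll":-0.2,"gripper":170},{"dp":[-31,60,-6],"roll":-0.3,"gripper":170},{"dp":[-31,78,-6],"roll":-0.36,"gripper":170},{"dp":[-31,78,-6],"roll":-0.36,"gripper":170},{"dp":[-31,95,-6],"roll":-0.36,"gripper":170},{"dp":[-31,110,-6],"roll":-0.36,"gripper":170},{"dp":[-31,121,-6],"roll":-0.36,"gripper":170},{"dp":[-31,121,-6],"roll":-0.36,"gripper":170}]' 30
python3 -m crank '[{"dp":[0,0,0],"roll":0,"gripper":255},{"dp":[0,0,0],"roll":0,"gripper":255},{"dp":[0,0,0],"roll":0,"gripper":255},{"dp":[0,0,0],"roll":0,"gripper":255},{"dp":[0,0,0],"roll":-0.05,"gripper":255},{"dp":[0,0,0],"roll":-0.1,"gripper":255},{"dp":[0,0,0],"roll":-0.15,"gripper":255},{"dp":[0,0,0],"roll":-0.21,"gripper":255},{"dp":[0,0,0],"roll":-0.21,"gripper":255},{"dp":[0,0,0],"roll":-0.21,"gripper":255}]' 30;python3 -c "
from h import *
t,R,s=tool();print(t,s['force'],s['wrist_torque'],s['grip_width'],np.arctan2(-R[1,0],-R[0,0]))"
python3 -m crank '[{"dp":[0,0,0],"roll":0,"gripper":170},{"dp":[0,0,0],"roll":0,"gripper":170},{"dp":[0,0,0],"roll":0,"gripper":170},{"dp":[0,-25,0],"roll":0,"gripper":170},{"dp":[0,-60,0],"roll":0,"gripper":170},{"dp":[10,-90,-3],"roll":0.1,"gripper":170},{"dp":[30,-120,-12],"roll":0.2,"gripper":170},{"dp":[30,-120,-12],"roll":0.32,"gripper":170},{"dp":[30,-120,-12],"roll":0.44,"gripper":170},{"dp":[30,-120,-12],"roll":0.56,"gripper":170}]'
python3 - <<'E'
from h import *
for i in range(6): p=eyes.capture("wrist")
np.save("w7.npy",p,allow_pickle=True)
im=p["color"][60:260,220:420,::-1];cv2.imwrite("pics/w7c.png",cv2.resize(im,(600,600),interpolation=cv2.INTER_CUBIC))
f,n=boxpts(474.4,230.5,.062,0)
for a in(-.37,-.31,-.25,-.43,-.49):
    print(a,np.round([(proj(p,f(a,r,h))[0]-[220,60])*3 for r,h in((25,48),(0,48),(41,10))]).tolist())
E
```

```text
time_s: 16.47
eef_pos: [492.8, 231.6, 124.3]
ee_rot: [-0.108, 0.109, -0.699, 0.699]
force: [-0.2, 0.4, -0.1]
grip_width: 0.336
time_s: 17.3
eef_pos: [493.5, 233.1, 126.4]
ee_rot: [0.181, -0.18, 0.685, -0.682]
force: [-1.0, 8.0, 1.3]
grip_width: 0.181
[493.49072543 233.09817236 126.43866576] [-1.014024    7.95301019  1.27387147] [ 2.92181645  0.67252911 -0.82846815] 0.18100440685716387 0.5162337464976335
time_s: 18.13
eef_pos: [461.2, 226.9, 246.2]
ee_rot: [0.016, -0.017, -0.707, 0.707]
force: [0.4, -0.2, -0.0]
grip_width: 0.334
-0.37 [[242.0, 241.0], [279.0, 313.0], [235.0, 251.0]]
-0.31 [[247.0, 239.0], [279.0, 313.0], [242.0, 248.0]]
-0.25 [[252.0, 238.0], [279.0, 313.0], [248.0, 246.0]]
-0.43 [[238.0, 244.0], [279.0, 313.0], [229.0, 254.0]]
-0.49 [[233.0, 246.0], [279.0, 313.0], [223.0, 258.0]]
```

View pics/w7c.png

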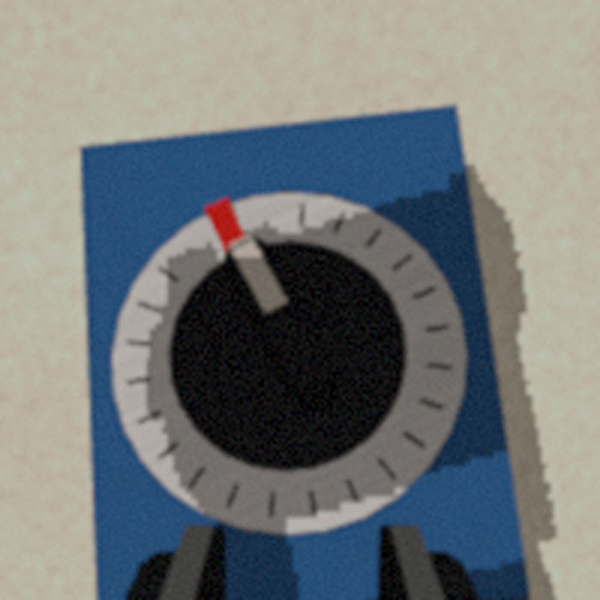

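The stripe end is at (242,240), matching the predicted (242,241) for the mark angle. The red mark is unmoved at (223,200)–(233,248). As a last check I'll look at the holder and bystanders.

Run:
```python
from h import *
S=eyes.capture("scene")["color"];w=np.load("w7.npy",allow_pickle=True).item()["color"]
T=eyes.capture("top")["color"]
cv2.imwrite("pics/fin.png",np.hstack([cv2.resize(S[90:220,180:310],(266,266)),cv2.resize(w[120:175,280:335],(266,266),interpolation=cv2.INTER_CUBIC),cv2.resize(T[90:290,330:530],(266,266))])[:,:,::-1])
s=ctrl.sense();print(s["force"],s["time_s"])
```

```text
[ 1.11461634 -0.84888237 -0.34609425] 18.5333
```

View pics/fin.png

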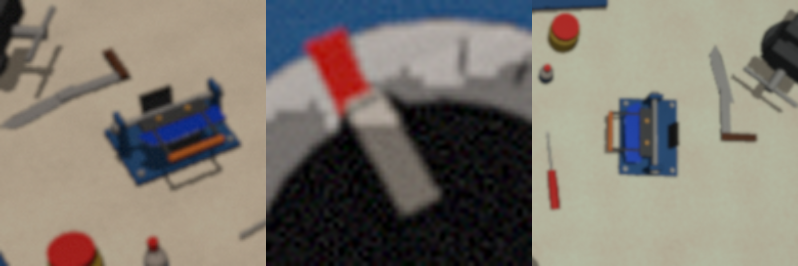

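The holder is over with its blue face up and the bar on the far side. The stripe leads straight into the red mark's inner end (middle panel, stripe end ≈(369,99) against (366,98) predicted). The bystanders are in place. I'm handing in.

```bash
python3 -c "
from rig import ctrl
print(ctrl.finish_job())"
```

```text
the job is handed in; nothing more can be done
None
```

The job is handed in at about 18.5 s of the 67 s allowed; no verdict was reported.

- **Holder:** I took it by the orange bar and swung it over at roughly 1.5 rad/s. It now lies flat with the blue face up. The last pictures show the bar at rest on the far side.
- **Dial:** I turned the dial on the blue box, not the turquoise look-alikes, from about 0.99 to about -0.36 rad. The red mark is at -0.37 rad, so the pointer tip is about 1 mm off.
- **Corrections:** The first two turns fell short by about 8 mm and 4 mm, because the bar lagged behind the jaws. The third turn, overdriven by that lag, brought it to the mark.
- **Last checks:** The red mark shows no movement in the pictures. The tub, bottle, screwdriver and square look unmoved in the last picture; I did not recheck the wrench, carton and spare blank there. The gripper is open, well above the dial and touching nothing.
- **Remaining doubt:** The final pointer position comes from the stripe on top of the grip bar, because the bar partly hides the tip itself. I put the uncertainty at about 0.04 rad, or 2 mm, within the 5 mm limit.

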